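Find the heavy side of the colour wheel

TASK

Clear the two wood offcuts from the foot of the balancing stand into the grey scrap bin and let go of them. Then turn the painted colour wheel by hand to feel out which part of its rim is heavy (a lead slug is hidden inside), and turn it so that the heavy side hangs straight down, so a counterweight can be glued on at the top. Finish while still gripping the wheel firmly and holding it still like that; do not let go, and leave the paint tube and the paint jar where they are.

Things in the scene. Friction and masses are not known exactly. Their poses are not given: they have to be found in the camera images.
- wheel (a joint): turn of the colour wheel about its level axle (rad, endless, not wrapped). 0: white dot at the top; grows clockwise as the robot sees the front face (top of the rim goes to the robot's right). The hidden slug's place round the wheel differs every time and has nothing to do with the dots; where it sits can only be felt or seen from how the wheel turns
- wheel_hub (a point): a point on the wheel, at its centre, turning with it (x along the axle, z towards the white dot). Sticky bearing: let go with the heavy side within some 23 to 33 degrees of straight down (or up), the wheel stays; further out it rolls by itself, without swinging, in under 2 s towards heavy side down, and stops that same angle short of it, equal on both sides. Turning takes up to 4 N at the rim
- wheel_centre (a point): centre of the wheel, fixed to the stand, not turning: x axis = axle, pointing away from the robot; y left in the wheel's plane; z up; 126 mm above the table. Wooden disc, 160 mm diameter, 18 mm thick, twelve paint dots on each face 58 mm from the middle (a larger one white), brass hub of 14 mm radius. Its upper rim is free on both faces: pinch it from above across the 18 mm
- foot_top (a point): centre of the top face of the stand's blue-painted foot board, 240 mm (x) by 200 mm (y), 18 mm above the table; axes as wheel_centre, which lies 45 mm further along x and 108 mm higher. The rear post is 36 mm wide, starts 31 mm behind the wheel's rear face and ends 18 mm above the axle. The stand is fixed to the table
- offcut_a_centre (a point): centre (12 mm above its underside) of the red-brown wood offcut, main block 50 mm along its x, 24 mm along its y, 24 mm high, with a small splintered end on its +x side (8 mm more); 25 g; on the front part of the stand's foot, left or right; its x points roughly away from the robot: pinch it across y, as the wheel stands behind it
- offcut_b_centre (a point): centre of the pale offcut, main block 44 x 24 x 24 mm, otherwise as offcut_a, beside it
- bin_floor (a point): centre of the inner floor of the fixed grey scrap bin, open on top, 150 mm along x by 160 mm along y, walls 4 mm thick, rim 72 mm above the table; the point lies 5 mm above the table
- tube_green_centre (a point): middle of a green-banded paint tube, 39 x 133 x 30 mm, lying on the table; leave alone
- jar_orange_centre (a point): middle of a paint jar with a white lid and an orange band, 58 mm diameter, 66 mm high; leave alone

How it is judged:
By the outcome, as a careful person would: the job done as asked, in the order asked, and still so for the second after the job is handed in, while the arm keeps its last pose, push and grip.
It also fails if it takes over 72 s, if anything falls off the work surface, if the arm or the gripper's body presses on something with over 40 N, if the wrist force passes 120 N, or if a joint passes its speed limit or range.

ROBOT

A 6-joint arm with a two-finger parallel gripper is mounted at the origin on a cart in front of the work surface, level with it; the furniture and walls round the work are solid. World frame = base frame: x ahead of the robot, y to its left, z up, the work surface at z = 0. Lengths are in m, angles in rad, forces in N, time in s.
With the tool pointing down it reaches from about 0.35 to 0.95 m from the base axis. Payload 17.4 kg.
Tool frame: the origin (TCP) lies at the very end of the fingers, on their centre line; the grasp point (between the pads) lies 19 mm behind it (manip.grip_point_offset is the distance from the TCP to the grasp point, in m); z points along the fingers, y is the direction in which the jaws open and shut (so a half turn about z gives the same grasp; the last joint's range is limited). The gripper opens to 93 mm and grips with 3 to 60 N. Pads are 15 mm wide; open, the fingers measure 128 mm over their backs; the gripper's body (75 mm by 188 mm) begins 65 mm behind the grasp point.
Start: joints at [1.116, 0.116, 1.442, -0, 1.584, -0.038], TCP at [0.273, 0.617, 0.195] pointing down, gripper open.
Joint ranges: [-2.83, 2.83], [-0.83, 2.19], [0.07, 2.5], [-1.14, 4.28], [0.01, 3], [-2.97, 2.97]. Speed limits (rad/s): [1.89, 1.89, 2.22, 3.14, 3.14, 3.14].

INTERFACE

Orientations are given as a unit quaternion [w, x, y, z].
In Python, from bench import sense, cams, job, manip gives the robot as it stands. The module is installed in compiled form; this text tells all that it offers.
- The arm moves only by the tool send_rows, never from a script. Its argument "rows" is a list of rows, each a list of 2 entries, a list of its own where there are three numbers: the shift along the tool's x, y, z in m, then the turn, a rotation vector about the tool's x, y, z in rad. In form: [[[dx, dy, dz], [ax, ay, az]], ...]. A call has 1 to 5 rows; each row shifts and turns the commanded pose from where the row before left it, along the tool's axes as they then stand; what a row does not reach is not made up. A row lasts 1/8 s, in which the tool goes at most 62.5 mm and 10.7 degrees, less where a joint would pass 70% of its speed; a pose out of reach is approached as far as the arm can. A call is refused whole if a number of a shift passes 0.0625 or a number of a turn 0.188, either way. A call with a gripper value outside its range is refused whole. "hand" is the opening, from 0 (shut) to 1 (fully open), set as the call begins (left out, the last holds). The fingers move at their own pace and stop on an object; "squeeze" is the grip in N (left out, the last holds). Time passes only in rows, so rows that do not move let the fingers close. It gives the time, the measured TCP pose, the force and the opening at its end, in the units of the state.
- sense(): the state, without advancing time (a new reading comes with each control period).
- cams.read_camera(name): name is "side" or "top" or "wrist"; returns the picture (384x512x3 uint8, blue, green, red); there is no depth.
- cams.camera_params(name): a dict with "mtx" (3x3 intrinsics, pixels), "R" (3x3) and "t" (3): a world point X has camera coordinates R X + t. Camera axes: x right, y down, z forward; pixel columns grow to the right and rows downward; lengths in m; the calibration is good to about 2 mm. A picture is of the moment at which its call begins: read the wrist's pose just before it. camera_params takes no time and is no camera call; for the wrist camera it gives the pose at the moment of the call.
- job.hand_in(): hands the job in, once; it reports no verdict.
The state is a dict: "time_s": time; "joint_positions": joint angles; "dq": joint speeds; "effort": joint torques, N m; "ee_pos": TCP position; "ee_rot": TCP orientation; "force": force on the tool from outside, world axes, zero at the start; "torque": the same for the moment, N m; "gripper_width": finger opening in m.
Only numpy, scipy, OpenCV 4.12 (cv2) and the standard library are available. Lean on these libraries where they do the work, as an engineer would, in place of code of your own. Each camera call takes 0.05 s, during which the arm holds its last target. There are 200 camera calls.

## Working session

There is one attempt and no reset: what is moved stays moved. The work goes in short steps, Python scripts to look and compute and a tool call to move; the robot and the scene stay as the last step left them, time stands still between calls to the robot, and variables do not carry over. Pictures are saved under pics/ and viewed, on a budget of 10 in all, crops included, one or two more only if the job needs it, and the job is handed in when it is done.

Besides the shell and the picture viewer there is one more tool, called after "Request:" as name(argument=value, ...), one argument or row to a line, values as JSON. send_rows: Moves the arm, as the interface text tells. Its arguments: {"type":"object","properties":{"rows":{"type":"array","items":{"type":"array"}},"hand":{"type":"number"},"squeeze":{"type":"number"}},"required":["rows"]}

```bash
mkdir -p pics; python3 - <<'E'
from bench import sense,cams
import cv2,numpy as np
s=sense();print({k:np.round(v,3).tolist() for k,v in s.items()})
for n in("top","side"):
    im=cams.read_camera(n);cv2.imwrite(f"pics/{n}1.png",cv2.resize(im,(800,600),interpolation=cv2.INTER_CUBIC))
    p=cams.camera_params(n);print(n,{k:np.round(v,3).tolist() for k,v in p.items()})
E
```

```text
{'time_s': 0.0, 'joint_positions': [1.116, 0.116, 1.442, -0.0, 1.584, -0.038], 'dq': [0.0, -0.002, 0.001, -0.001, 0.001, -0.002], 'effort': [-0.001, -72.128, -62.259, 0.078, 0.024, -0.0], 'ee_pos': [0.273, 0.617, 0.194], 'ee_rot': [-0.0, 0.207, 0.978, -0.001], 'force': [0.467, 0.638, 0.33], 'torque': [0.049, 0.045, -0.017], 'gripper_width': 0.093}
top {'mtx': [[397.476, 0.0, 256.328], [0.0, 397.476, 186.579], [0.0, 0.0, 1.0]], 'R': [[-0.017, -1.0, -0.012], [-0.984, 0.019, -0.179], [0.18, 0.009, -0.984]], 't': [0.045, 0.59, 1.152]}
side {'mtx': [[383.112, 0.0, 256.836], [0.0, 383.112, 192.696], [0.0, 0.0, 1.0]], 'R': [[0.93, -0.367, -0.016], [-0.203, -0.477, -0.855], [0.306, 0.799, -0.518]], 't': [-0.53, 0.23, 0.891]}
```

View pics/top1.png

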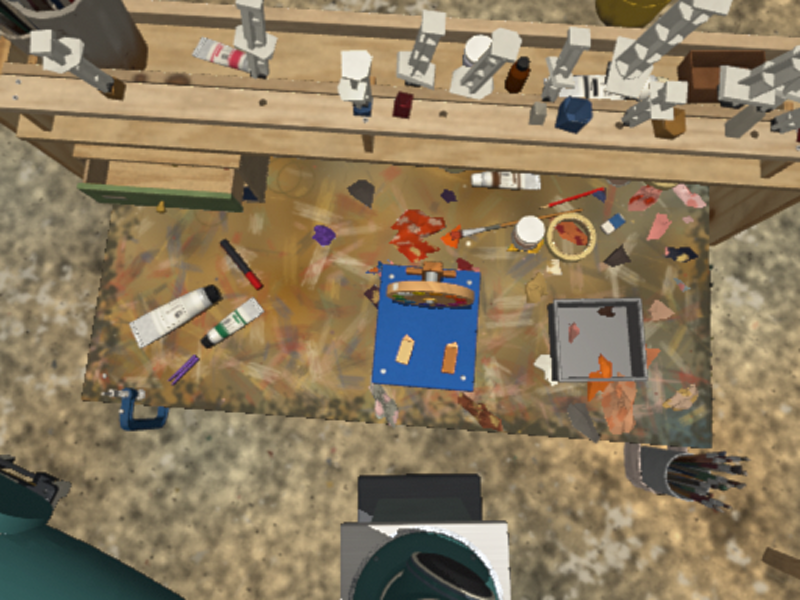

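View pics/side1.png

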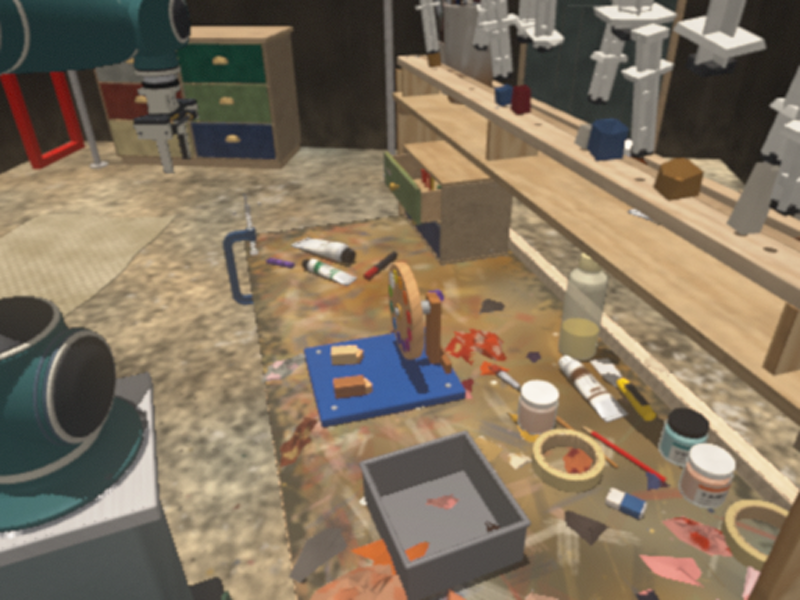

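The top picture shows the blue foot (corners near (381,263), (480,268), (474,390), (373,383)), the pale offcut at (404,350) and the red-brown one at (451,357). The wheel is at (431,292), the bin rim spans x 553–645 and y 300–381, and the jar is at (528,232). The side view agrees.

```bash
cat > h.py <<'E'
from bench import sense,cams
import cv2,numpy as np
from scipy.spatial.transform import Rotation as Ro
def ray(n,uv,z,p=None):
    p=p or cams.camera_params(n);R=np.array(p["R"]);t=np.array(p["t"])
    d=R.T@np.linalg.solve(np.array(p["mtx"]),[uv[0],uv[1],1]);c=-R.T@t
    return c+d*(z-c[2])/d[2]
def proj(n,X,p=None):
    p=p or cams.camera_params(n);q=np.array(p["mtx"])@(np.array(p["R"])@X+np.array(p["t"]));return q[:2]/q[2]
def quat(s): w,x,y,z=s["ee_rot"];return Ro.from_quat([x,y,z,w])
E
python3 - <<'E'
from h import *
f=.64
im=cv2.resize(cv2.imread("pics/top1.png"),(512,384),interpolation=cv2.INTER_AREA)
hsv=cv2.cvtColor(im,cv2.COLOR_BGR2HSV)
blue=cv2.inRange(hsv,(105,150,60),(125,255,255))
blue[:, :225]=0;blue[:,320:]=0;blue[:160]=0;blue[260:]=0
c=max(cv2.findContours(blue,0,2)[0],key=cv2.contourArea)
r=cv2.minAreaRect(c);b=cv2.boxPoints(r);print("foot px",b*1/f)
P=np.array([ray("top",u,.018) for u in b]);print(P.round(4),P.mean(0),[np.linalg.norm(P[i]-P[i-1]).round(4) for i in range(4)],[np.degrees(np.arctan2(*(P[i]-P[i-1])[1::-1])).round(1) for i in range(4)])
m=np.zeros_like(blue);cv2.fillPoly(m,[cv2.convexHull(c)],255)
m=m&~blue;m[:208]=0
n,l,st,ce=cv2.connectedComponentsWithStats(m)
for i in range(1,n):
    if st[i,4]>60:
        cc=cv2.findContours((l==i).astype(np.uint8),0,2)[0][0];bb=cv2.boxPoints(cv2.minAreaRect(cc))
        Q=np.array([ray("top",u,.038) for u in bb])
        print(st[i],ce[i]/f,"w",ray("top",ce[i],.038).round(4),Q[:,:2].round(4).tolist(),[np.degrees(np.arctan2(*(Q[k]-Q[k-1])[1::-1])).round(1) for k in range(4)],[np.linalg.norm(Q[k]-Q[k-1]).round(4) for k in range(4)])
for u in [(553,300),(642,300),(646,381),(553,382)]: print("bin rim",ray("top",np.array(u)*f,.072).round(4))
for u in [(387,292),(431,281),(474,292)]: print("wheel",ray("top",np.array(u)*f,.126).round(3),ray("top",np.array(u)*f,.206).round(3))
print("jar",ray("top",np.array((529,230))*f,.066))
E
```

```text
foot px [[371.6688  382.57452]
 [380.11578 264.31628]
 [479.71918 271.43085]
 [471.2722  389.6891 ]]
[[ 0.4176  0.0933  0.018 ]
 [ 0.6533  0.0742  0.018 ]
 [ 0.6347 -0.1256  0.018 ]
 [ 0.4006 -0.0999  0.018 ]] [ 0.52656315 -0.01450735  0.018     ] [np.float64(0.194), np.float64(0.2365), np.float64(0.2007), np.float64(0.2355)] [np.float64(85.0), np.float64(-4.6), np.float64(-95.3), np.float64(173.7)]
[252 213  14  21 178] [404.52949438 349.63132022] w [0.4788 0.0281 0.038 ] [[0.4567, 0.0504], [0.5139, 0.0317], [0.5047, 0.0038], [0.4476, 0.0226]] [np.float64(71.9), np.float64(-18.0), np.float64(-108.2), np.float64(161.7)] [np.float64(0.0292), np.float64(0.0602), np.float64(0.0294), np.float64(0.0601)]
[282 218  12  22 200] [449.4140625 357.7109375] w [ 0.4617 -0.0581  0.038 ] [[0.4344, -0.0378], [0.498, -0.0503], [0.4927, -0.0791], [0.4292, -0.0663]] [np.float64(79.6), np.float64(-11.1), np.float64(-100.6), np.float64(168.6)] [np.float64(0.029), np.float64(0.0649), np.float64(0.0293), np.float64(0.0648)]
bin rim [ 0.5649 -0.2558  0.072 ]
bin rim [ 0.5617 -0.4241  0.072 ]
bin rim [ 0.4096 -0.4183  0.072 ]
bin rim [ 0.4108 -0.2464  0.072 ]
wheel [0.577 0.058 0.126] [0.562 0.055 0.206]
wheel [ 0.596 -0.023  0.126] [ 0.58  -0.02   0.206]
wheel [ 0.574 -0.101  0.126] [ 0.559 -0.092  0.206]
jar [ 0.70511252 -0.21906216  0.066     ]
```

```bash
cat >> h.py <<'E'
def go(pos,Rt=None,steps=None):
    "remaining move: tool-frame shift, rotvec, to world pos / rotation"
    s=sense();R=quat(s);e=np.array(s["ee_pos"])
    d=R.inv().apply(np.array(pos)-e);rv=(R.inv()*Rt).as_rotvec() if Rt is not None else np.zeros(3)
    k=steps or 1
    print("t",round(s["time_s"],2),"at",e.round(4),"shift/row",(d/k).round(4),"turn/row",(rv/k).round(4))
def down(yawy):
    "tool pointing down with tool y at world angle yawy (deg)"
    a=np.radians(yawy);y=np.array([np.cos(a),np.sin(a),0]);z=np.array([0,0,-1.]);return Ro.from_matrix(np.c_[np.cross(y,z),y,z])
E
python3 - <<'E'
from h import *
p=cams.camera_params("wrist");s=sense();R=np.array(p["R"]);c=-R.T@np.array(p["t"])
print("cam in tool",quat(s).inv().apply(c-s["ee_pos"]),"axes in tool (cols)",(quat(s).inv().as_matrix()@R.T).round(3),p["mtx"])
go([.46,-.058,.2],down(79),12)
for n in("side","top"):
  p=cams.camera_params(n);print(n,-np.array(p["R"]).T@p["t"])
E
```

```text
cam in tool [ 0.0765672  -0.00026617 -0.1905803 ] axes in tool (cols) [[-0.    -0.962 -0.274]
 [ 1.    -0.     0.   ]
 [-0.    -0.274  0.962]] [[332.76181946   0.         254.01753079]
 [  0.         332.76181946 191.21843704]
 [  0.           0.           1.        ]]
t 0.1 at [0.2732 0.617  0.1939] shift/row [-0.037  -0.0451 -0.0005] turn/row [-0.0001 -0.     -0.0187]
side [ 0.26662099 -0.79701335  0.64960716]
top [0.37393007 0.02265435 1.23910645]
```

Request:
send_rows(
  rows=[
    [[-0.037, -0.045, 0], [0, 0, -0.045]],
    [[-0.039, -0.043, 0], [0, 0, -0.045]],
    [[-0.041, -0.041, 0], [0, 0, -0.045]],
    [[-0.043, -0.039, 0], [0, 0, -0.045]],
    [[-0.045, -0.037, 0], [0, 0, -0.045]],
  ],
  hand=0.6,
)

```text
time_s: 0.72
ee_pos: [0.4012, 0.3572, 0.1945]
ee_rot: [0.0, 0.095, 0.995, 0.0]
force: [0.9, 0.6, 0.4]
gripper_width: 0.0563
```

```bash
python3 -c "
from h import *
go([.46,-.058,.2],down(79),8)"
```

```text
t 0.72 at [0.4012 0.3572 0.1945] shift/row [-0.017  -0.0496 -0.0007] turn/row [0.     0.     0.0003]
```

Request:
send_rows(
  rows=[
    [[-0.017, -0.05, 0], [0, 0, 0]],
    [[-0.017, -0.05, 0], [0, 0, 0]],
    [[-0.017, -0.05, 0], [0, 0, 0]],
    [[-0.017, -0.05, 0], [0, 0, 0]],
  ],
)

```text
time_s: 1.23
ee_pos: [0.4292, 0.148, 0.1944]
ee_rot: [0.0, 0.096, 0.995, -0.0]
force: [0.0, -0.4, -0.2]
gripper_width: 0.0556
```

Request:
send_rows(
  rows=[
    [[-0.017, -0.05, 0], [0, 0, 0]],
    [[-0.017, -0.05, 0], [0, 0, 0]],
    [[-0.017, -0.04, 0], [0, 0, 0]],
    [[0, 0, 0], [0, 0, 0]],
  ],
)

```text
time_s: 1.72
ee_pos: [0.4529, 0.0002, 0.1942]
ee_rot: [-0.0, 0.098, 0.995, -0.0]
force: [-0.0, 0.3, -0.4]
gripper_width: 0.0558
```

```bash
python3 - <<'E'
from h import *
go([.46,-.058,.2],down(79))
p=cams.camera_params("wrist");im=cams.read_camera("wrist");cv2.imwrite("pics/w1.png",cv2.resize(im,(800,600)))
np.save("p1.npy",p,allow_pickle=True)
E
```

```text
t 1.73 at [4.529e-01 2.000e-04 1.942e-01] shift/row [-0.0183 -0.0557 -0.0058] turn/row [-0.0004 -0.0005 -0.0034]
```

View pics/w1.png

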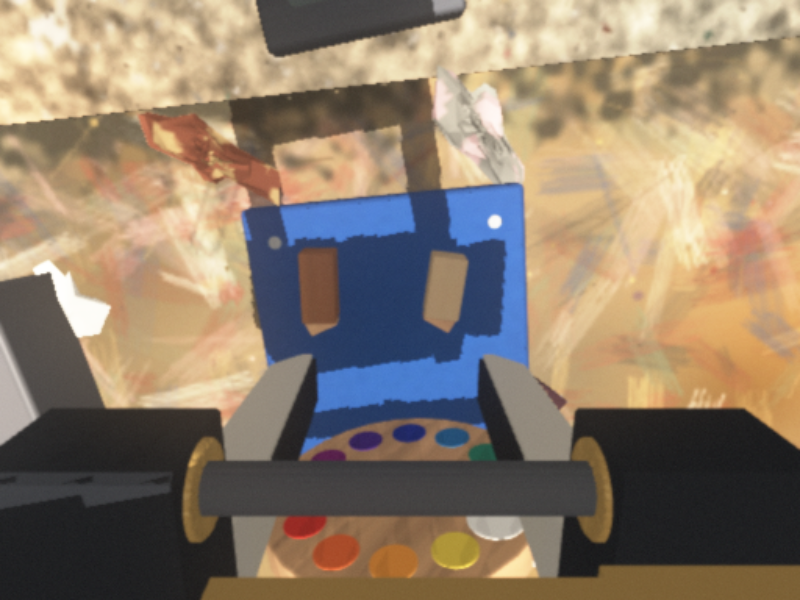

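The wrist picture shows the red-brown block at about (299–340, 248–322), the pale one at about (424–468, 250–320), and the foot corners at (243,210) and (523,183). The wheel's front face is visible below them, with the white dot at (497,520), left of the top.

```bash
python3 - <<'E'
from h import *
p=np.load("p1.npy",allow_pickle=True).item()
for n,q in {"a":[(299,249),(337,248),(340,320),(301,322),(320,334)],"b":[(430,250),(468,255),(458,320),(424,318),(443,332)]}.items():
    P=np.array([ray("w",np.array(u)*.64,.042,p) for u in q])[:,:2];m=P[:4].mean(0)
    ax=(P[2]+P[3]-P[0]-P[1])/2;print(n,"centre",m.round(4),"len",np.linalg.norm(ax),"wid",np.linalg.norm(P[1]-P[0]),np.linalg.norm(P[2]-P[3]),"yaw",np.degrees(np.arctan2(ax[1],ax[0])))
for u in[(243,210),(523,183)]: print("foot",ray("w",np.array(u)*.64,.018,p))
go([.458,-.059,.13],down(81),3)
E
```

```text
a centre [ 0.4538 -0.0539] len 0.05089614637720801 wid 0.02538680250657016 0.02715745815532277 yaw -11.627229802485806
b centre [0.471  0.0299] len 0.04692436136592532 wid 0.025721810305155624 0.02364383853278468 yaw -16.42942372686202
foot [ 0.39571011 -0.0982466   0.018     ]
foot [0.4154047  0.09626994 0.018     ]
t 1.77 at [0.4527 0.0016 0.1943] shift/row [-0.0056 -0.0195  0.0214] turn/row [ 0.     -0.0002 -0.0124]
```

```bash
python3 -c "
from h import *
go([.456,-.056,.1],down(79))"
```

```text
t 1.77 at [0.4527 0.0016 0.1943] shift/row [-0.0144 -0.0558  0.0942] turn/row [ 0.     -0.0006 -0.0024]
```

Request:
send_rows(
  rows=[
    [[-0.007, -0.028, 0.03], [0, 0, 0]],
    [[-0.006, -0.028, 0.03], [0, 0, 0]],
    [[0, 0, 0.033], [0, 0, 0]],
    [[0, 0, 0], [0, 0, 0]],
  ],
)

```text
time_s: 2.28
ee_pos: [0.4537, -0.054, 0.0996]
ee_rot: [-0.002, 0.095, 0.995, 0.0]
force: [0.5, 0.5, 1.6]
gripper_width: 0.056
```

```bash
python3 -c "
from h import *
go([.456,-.056,.0205],down(78.5))"
```

```text
t 2.27 at [ 0.4537 -0.054   0.0996] shift/row [-0.003  -0.0015  0.079 ] turn/row [ 0.0001 -0.0039  0.0096]
```

Request:
send_rows(
  rows=[
    [[-0.002, -0.001, 0.03], [0, 0, 0.008]],
    [[0, 0, 0.03], [0, 0, 0]],
    [[0, 0, 0.018], [0, 0, 0]],
    [[0, 0, 0], [0, 0, 0]],
  ],
)

```text
time_s: 2.78
ee_pos: [0.4566, -0.0558, 0.0236]
ee_rot: [-0.0, 0.099, 0.995, 0.0]
force: [0.6, -0.1, -0.4]
gripper_width: 0.0557
```

Request:
send_rows(
  rows=[
    [[0, 0, 0], [0, 0, 0]],
    [[0, 0, 0], [0, 0, 0]],
    [[0, 0, 0], [0, 0, 0]],
    [[0, 0, 0], [0, 0, 0]],
  ],
  hand=0,
  squeeze=20,
)

```text
time_s: 3.28
ee_pos: [0.4568, -0.0564, 0.0238]
ee_rot: [0.0, 0.1, 0.995, -0.0]
force: [0.2, 0.0, -0.3]
gripper_width: 0.0204
```

Request:
send_rows(
  rows=[
    [[0, 0, -0.03], [0, 0, 0]],
    [[0, 0, -0.06], [0, 0, 0]],
    [[0, 0, -0.05], [0, 0, 0]],
  ],
)

```text
time_s: 3.65
ee_pos: [0.4566, -0.0564, 0.1658]
ee_rot: [0.0, 0.1, 0.995, -0.0]
force: [0.7, 0.1, -0.9]
gripper_width: 0.0002
```

```bash
python3 -c "
from h import *
go([.487,-.365,.14],down(84),6)"
```

```text
t 3.65 at [ 0.4566 -0.0564  0.1658] shift/row [-0.0152 -0.0494  0.0043] turn/row [-0.      0.0001 -0.0159]
```

The fingers closed to zero, so the grip missed or slipped. I'll look.

Request:
send_rows(
  rows=[
    [[0, 0, -0.04], [0, 0, 0]],
    [[0, 0, 0], [0, 0, 0]],
    [[0, 0, 0], [0, 0, 0]],
  ],
  hand=0.6,
)

```text
time_s: 4.03
ee_pos: [0.4565, -0.0563, 0.2028]
ee_rot: [-0.0, 0.1, 0.995, 0.0]
force: [-0.1, 0.3, 0.0]
gripper_width: 0.0261
```

```bash
python3 - <<'E'
from h import *
p=cams.camera_params("wrist");im=cams.read_camera("wrist");cv2.imwrite("pics/w2.png",cv2.resize(im,(800,600)))
np.save("p2.npy",p,allow_pickle=True);print(sense()["ee_pos"])
E
```

```text
[ 0.45628717 -0.05628319  0.20232297]
```

View pics/w2.png

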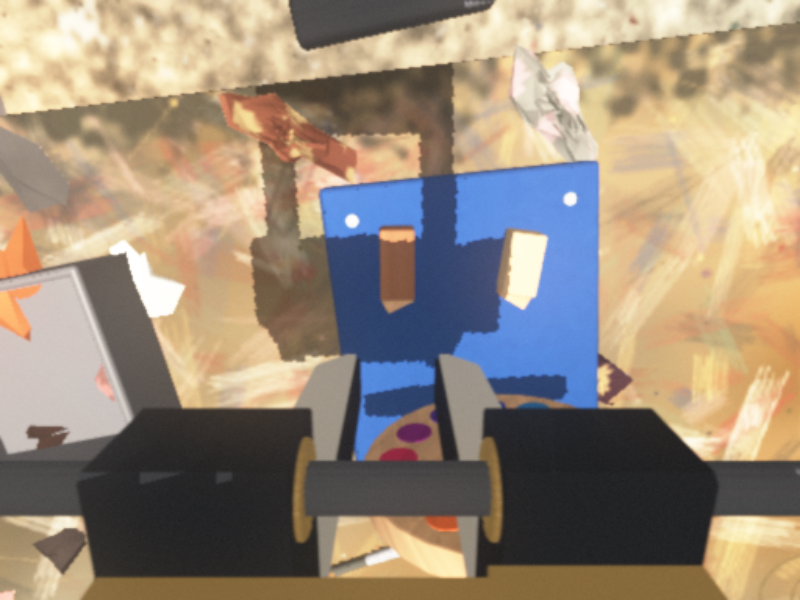

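The red-brown block still stands at (380–415, 227–303) with its tip at (391,312). The pale one is at (498–547, 230–300).

```bash
python3 - <<'E'
from h import *
p=np.load("p2.npy",allow_pickle=True).item()
for z in(.042,.03):
  for n,q in {"a":[(380,238),(415,238),(414,303),(381,303),(391,312)],"b":[(515,231),(547,235),(534,300),(503,298),(522,309)]}.items():
    P=np.array([ray("w",np.array(u)*.64,z,p) for u in q])[:,:2];m=P[:4].mean(0)
    ax=(P[2]+P[3]-P[0]-P[1])/2;print(z,n,"centre",m.round(4),"len",np.linalg.norm(ax).round(4),"wid",np.linalg.norm(P[1]-P[0]).round(4),"yaw",np.degrees(np.arctan2(ax[1],ax[0])).round(1),P.round(4).tolist())
for u in[(321,190),(597,162)]: print("foot",ray("w",np.array(u)*.64,.018,p))
s=sense();R=quat(s)
for t in([.0,0,0],[0,.014,0],[0,-.014,0]):
  print("tip",proj("w",R.apply(t)+s["ee_pos"],p)/.64)
print(proj("w",[.456,-.056,.0238],p)/.64,proj("w",[.456,-.056,.042],p)/.64)
E
```

```text
0.042 a centre [ 0.4597 -0.0566] len 0.046 wid 0.0238 yaw -11.4 [[0.4348, -0.0637], [0.4395, -0.0403], [0.4846, -0.0497], [0.48, -0.0725], [0.4879, -0.067]]
0.042 b centre [0.4741 0.0301] len 0.0469 wid 0.0221 yaw -18.2 [[0.4483, 0.027], [0.4553, 0.0479], [0.4992, 0.0334], [0.4934, 0.0122], [0.5041, 0.0242]]
0.03 a centre [ 0.4624 -0.0571] len 0.0476 wid 0.0246 yaw -11.4 [[0.4366, -0.0644], [0.4415, -0.0403], [0.4881, -0.05], [0.4834, -0.0736], [0.4915, -0.0678]]
0.03 b centre [0.4772 0.0325] len 0.0485 wid 0.0228 yaw -18.2 [[0.4506, 0.0293], [0.4579, 0.0509], [0.5032, 0.0359], [0.4973, 0.014], [0.5083, 0.0264]]
foot [ 0.39668408 -0.0990675   0.018     ]
foot [0.41631023 0.09442249 0.018     ]
tip [397.09596207 352.8028436 ]
tip [432.66445368 352.79410114]
tip [361.52536068 352.81158658]
[397.20772378 260.39283164] [397.2338141  265.71733682]
```

Request:
send_rows(
  rows=[
    [[-0.001, 0, 0.06], [0, 0, 0]],
    [[0, 0, 0.06], [0, 0, 0]],
    [[0, 0, 0.04], [0, 0, 0]],
    [[0, 0, 0.02], [0, 0, 0]],
    [[0, 0, 0], [0, 0, 0]],
  ],
  hand=0.5,
)

```text
time_s: 4.7
ee_pos: [0.456, -0.0562, 0.0212]
ee_rot: [-0.002, 0.1, 0.995, 0.0]
force: [-0.5, 0.2, -0.1]
gripper_width: 0.0463
```

Request:
send_rows(
  rows=[
    [[0, 0, 0.002], [0, 0, 0]],
    [[0, 0, 0], [0, 0, 0]],
  ],
  hand=0.3,
)

```text
time_s: 4.95
ee_pos: [0.458, -0.0566, 0.0223]
ee_rot: [0.001, 0.1, 0.995, -0.0]
force: [0.5, 0.2, 0.3]
gripper_width: 0.0312
```

```bash
python3 - <<'E'
from h import *
p=cams.camera_params("wrist");im=cams.read_camera("wrist");cv2.imwrite("pics/w3.png",cv2.resize(im,(800,600)))
s=sense();print(s["ee_pos"],s["gripper_width"],s["force"],proj("w",s["ee_pos"],p)/.64)
E
```

```text
[ 0.45802357 -0.05659674  0.02230673] 0.029249318780270976 [ 1.06415221 -0.12844735  0.110231  ] [397.10896238 353.62788265]
```

View pics/w3.png

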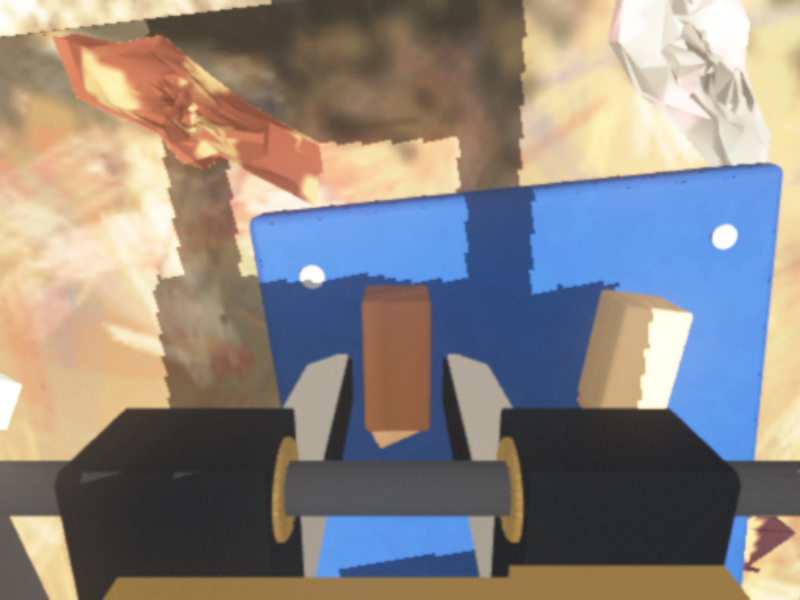

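The fingers straddle the red-brown block squarely: block at x 362–430, fingertips at x 350 and 447. I'll close gently and watch the width.

Request:
send_rows(
  rows=[
    [[0, 0, 0], [0, 0, 0]],
    [[0, 0, 0], [0, 0, 0]],
  ],
  hand=0.22,
  squeeze=20,
)

```text
time_s: 5.25
ee_pos: [0.4578, -0.0566, 0.0218]
ee_rot: [0.0, 0.1, 0.995, -0.0]
force: [-0.5, -0.9, 0.6]
gripper_width: 0.0211
```

Request:
send_rows(
  rows=[
    [[0, 0, 0], [0, 0, 0]],
    [[0, 0, 0], [0, 0, 0]],
  ],
)

```text
time_s: 5.5
ee_pos: [0.4577, -0.0565, 0.0216]
ee_rot: [0.0, 0.1, 0.995, -0.0]
force: [0.7, 0.0, -0.4]
gripper_width: 0.0207
```

Request:
send_rows(
  rows=[
    [[0, 0, 0], [0, 0, 0]],
    [[0, 0, 0], [0, 0, 0]],
    [[0, 0, 0], [0, 0, 0]],
  ],
  hand=0.08,
)

```text
time_s: 5.88
ee_pos: [0.4576, -0.0565, 0.0215]
ee_rot: [-0.0, 0.1, 0.995, 0.0]
force: [-0.1, -0.6, 0.3]
gripper_width: 0.0076
```

```bash
python3 - <<'E'
from h import *
im=cams.read_camera("wrist");cv2.imwrite("pics/w4.png",cv2.resize(im,(800,600)))
s=sense();print(s["ee_pos"],s["gripper_width"],s["force"])
E
```

```text
[ 0.45762704 -0.05653703  0.02151897] 0.007279840077065853 [ 0.87840693 -0.50973864 -0.0947673 ]
```

View pics/w4.png

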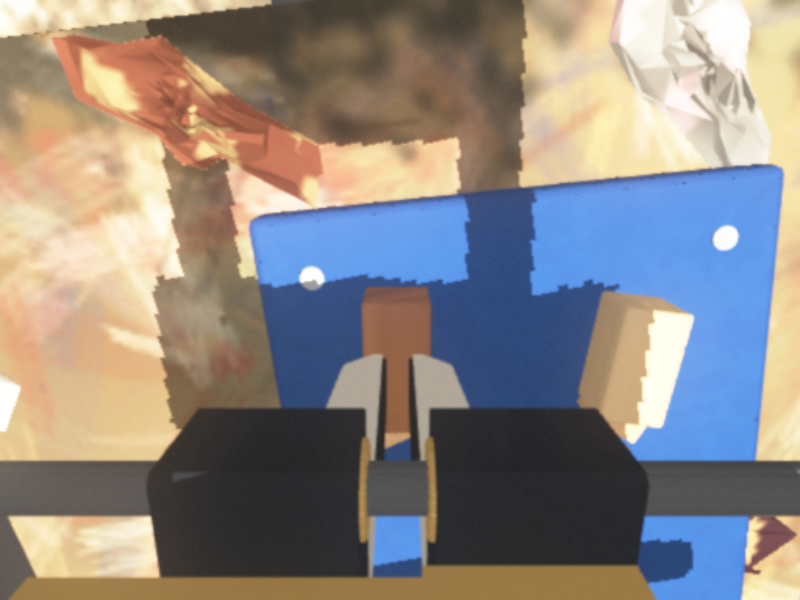

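In this picture the fingertips at (383,356) and (413,356) lie in front of the block, so they're above it even though z reads 0.0215. I'll check the camera height from the known foot width.

```bash
python3 - <<'E'
from h import *
p=cams.camera_params("wrist");s=sense()
A,B=(252,216),(782,165)
for z in(.018,.0,-.01,-.02,-.03,-.04):
  P,Q=[ray("w",np.array(u)*.64,z,p) for u in(A,B)];print(z,np.linalg.norm(P-Q).round(4),P.round(3),Q.round(3))
R=np.array(p["R"]);print("cam",-R.T@p["t"],"cam in tool",quat(s).inv().apply(-R.T@np.array(p["t"])-s["ee_pos"]))
# block width 24 top face near edge
for z in(.042,.03,.02,.01,0): print(z,np.linalg.norm(ray("w",np.array((362,301))*.64,z,p)-ray("w",np.array((431,301))*.64,z,p)).round(4))
print(s["joint_positions"])
E
```

```text
0.018 0.194 [ 0.395 -0.099  0.018] [0.415 0.094 0.018]
0.0 0.212 [ 0.396 -0.104  0.   ] [0.418 0.107 0.   ]
-0.01 0.222 [ 0.396 -0.107 -0.01 ] [ 0.42   0.114 -0.01 ]
-0.02 0.232 [ 0.397 -0.11  -0.02 ] [ 0.421  0.121 -0.02 ]
-0.03 0.242 [ 0.398 -0.113 -0.03 ] [ 0.423  0.128 -0.03 ]
-0.04 0.252 [ 0.398 -0.116 -0.04 ] [ 0.425  0.135 -0.04 ]
cam [ 0.38252077 -0.04148106  0.21212045] cam in tool [ 7.66092140e-02 -1.47837315e-04 -1.90597911e-01]
0.042 0.0235
0.03 0.0252
0.02 0.0265
0.01 0.0279
0 0.0293
[-1.78247251e-01 -2.64200910e-01  2.08678651e+00 -5.55973932e-06
  1.31905376e+00 -1.54928808e+00]
```

```bash
python3 - <<'E'
from h import *
p=cams.camera_params("wrist");s=sense();R=quat(s)
for dx in(.0075,0,-.0075):
  for dz in(0,-.01,-.0205,-.03,-.05,-.084): print(dx,dz,(proj("w",R.apply([dx,0.005,dz])+s["ee_pos"],p)/.64).round(0))
import subprocess
a=cv2.imread("pics/w3.png");b=cv2.imread("pics/w4.png")
cv2.imwrite("pics/c.png",np.hstack([cv2.resize(x[330:470,270:530],None,fx=1.5,fy=1.5) for x in(a,b)]))
E
```

```text
0.0075 0 [410. 336.]
0.0075 -0.01 [411. 345.]
0.0075 -0.0205 [411. 356.]
0.0075 -0.03 [412. 366.]
0.0075 -0.05 [414. 393.]
0.0075 -0.084 [419. 458.]
0 0 [410. 354.]
0 -0.01 [410. 364.]
0 -0.0205 [411. 375.]
0 -0.03 [412. 387.]
0 -0.05 [414. 416.]
0 -0.084 [418. 486.]
-0.0075 0 [410. 371.]
-0.0075 -0.01 [410. 382.]
-0.0075 -0.0205 [411. 394.]
-0.0075 -0.03 [412. 407.]
-0.0075 -0.05 [414. 438.]
-0.0075 -0.084 [418. 513.]
```

View pics/c.png

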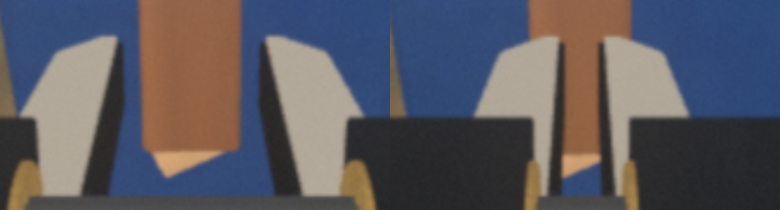

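```bash
python3 -c "
from bench import manip
print([(a,getattr(manip,a)) for a in dir(manip) if a[0]!='_'])"
```

```text
[('PlanningError', <class 'bench.PlanningError'>), ('grip_point_offset', 0.0188)]
```

Request:
send_rows(
  rows=[
    [[0, 0, 0], [0, 0, 0]],
    [[0, 0, 0], [0, 0, 0]],
    [[0, 0, 0], [0, 0, 0]],
    [[0, 0, 0], [0, 0, 0]],
  ],
  hand=0.45,
)

```text
time_s: 6.42
ee_pos: [0.4576, -0.0566, 0.0215]
ee_rot: [-0.0, 0.1, 0.995, -0.0]
force: [0.2, -0.2, -0.1]
gripper_width: 0.0403
```

Request:
send_rows(
  rows=[
    [[0, 0, 0.007], [0, 0, 0]],
    [[0, 0, 0.004], [0, 0, 0]],
    [[0, 0, 0], [0, 0, 0]],
  ],
)

```text
time_s: 6.8
ee_pos: [0.4573, -0.0565, 0.01]
ee_rot: [-0.0, 0.1, 0.995, 0.0]
force: [0.1, -0.4, -0.3]
gripper_width: 0.042
```

Request:
send_rows(
  rows=[
    [[0, 0, 0.004], [0, 0, 0]],
    [[0, 0, 0], [0, 0, 0]],
  ],
)

```text
time_s: 7.05
ee_pos: [0.4575, -0.0565, 0.0063]
ee_rot: [-0.0, 0.1, 0.995, 0.0]
force: [0.1, 0.2, 0.4]
gripper_width: 0.0419
```

At z 0.006, below the foot's top face, there is no contact. So the real fingertips sit roughly 20 mm above the reported TCP. I'll go a little lower, then grip.

Request:
send_rows(
  rows=[
    [[0, 0, 0.004], [0, 0, 0]],
    [[0, 0, 0], [0, 0, 0]],
  ],
)

```text
time_s: 7.3
ee_pos: [0.4575, -0.0565, 0.0022]
ee_rot: [-0.0, 0.1, 0.995, 0.0]
force: [-0.6, 0.2, 0.2]
gripper_width: 0.0417
```

Request:
send_rows(
  rows=[
    [[0, 0, 0], [0, 0, 0]],
    [[0, 0, 0], [0, 0, 0]],
    [[0, 0, 0], [0, 0, 0]],
    [[0, 0, 0], [0, 0, 0]],
  ],
  hand=0,
)

```text
time_s: 7.8
ee_pos: [0.4577, -0.0566, 0.0027]
ee_rot: [0.0, 0.1, 0.995, -0.0]
force: [-0.2, 0.3, 0.7]
gripper_width: 0.024
```

Request:
send_rows(
  rows=[
    [[0, 0, -0.04], [0, 0, 0]],
    [[0, 0, -0.06], [0, 0, 0]],
    [[-0.01, -0.03, -0.03], [0, 0, -0.03]],
    [[-0.015, -0.05, 0], [0, 0, -0.03]],
    [[-0.015, -0.05, 0], [0, 0, -0.03]],
  ],
)

```text
time_s: 8.43
ee_pos: [0.4759, -0.1928, 0.1332]
ee_rot: [0.001, 0.054, 0.999, -0.0]
force: [0.8, 0.2, 1.1]
gripper_width: 0.0238
```

Request:
send_rows(
  rows=[
    [[-0.005, -0.05, 0], [0, 0, 0]],
    [[-0.005, -0.05, 0], [0, 0, 0]],
    [[-0.005, -0.05, 0], [0, 0, 0]],
    [[0, -0.03, 0], [0, 0, 0]],
    [[0, 0, 0], [0, 0, 0]],
  ],
)

```text
time_s: 9.05
ee_pos: [0.4703, -0.3734, 0.132]
ee_rot: [-0.0, 0.056, 0.998, 0.0]
force: [-0.6, -0.1, -0.1]
gripper_width: 0.0239
```

```bash
python3 -c "
from h import *
go([.487,-.37,.015],down(84));print(sense()['gripper_width'])"
```

```text
t 9.05 at [ 0.4703 -0.3734  0.132 ] shift/row [-0.0163  0.0052  0.117 ] turn/row [ 0.0004 -0.0008 -0.0073]
0.02386728391156464
```

Request:
send_rows(
  rows=[
    [[-0.015, 0.009, 0.03], [0, 0, 0]],
    [[0, 0, 0.05], [0, 0, 0]],
    [[0, 0, 0.035], [0, 0, 0]],
    [[0, 0, 0], [0, 0, 0]],
  ],
)

```text
time_s: 9.55
ee_pos: [0.4858, -0.3627, 0.0152]
ee_rot: [-0.002, 0.055, 0.999, 0.001]
force: [0.0, 0.1, 0.2]
gripper_width: 0.0236
```

Request:
send_rows(
  rows=[
    [[0, 0, 0], [0, 0, 0]],
    [[0, 0, 0], [0, 0, 0]],
  ],
  hand=0.42,
)

```text
time_s: 9.8
ee_pos: [0.4876, -0.3651, 0.0197]
ee_rot: [0.001, 0.055, 0.998, -0.001]
force: [0.7, -0.1, 1.0]
gripper_width: 0.0376
```

Request:
send_rows(
  rows=[
    [[0, 0, -0.045], [0, 0, 0]],
    [[0, 0, -0.06], [0, 0, 0]],
    [[0.005, 0.04, -0.01], [0, 0, 0.06]],
    [[0.005, 0.05, 0], [0, 0, 0.06]],
    [[0.005, 0.05, 0], [0, 0, 0.06]],
  ],
)

```text
time_s: 10.42
ee_pos: [0.4964, -0.2232, 0.1343]
ee_rot: [0.001, 0.146, 0.989, -0.0]
force: [0.9, 0.5, -0.2]
gripper_width: 0.0391
```

```bash
python3 -c "
from h import *
print(sense()['gripper_width']);go([.474,.030,.12],down(73),5)"
```

```text
0.039110332412718184
t 10.43 at [ 0.4964 -0.2232  0.1343] shift/row [0.0189 0.0472 0.0028] turn/row [-0.0001  0.0005  0.0008]
```

Request:
send_rows(
  rows=[
    [[0.019, 0.047, 0], [0, 0, 0]],
    [[0.019, 0.047, 0], [0, 0, 0]],
    [[0.019, 0.047, 0], [0, 0, 0]],
    [[0.019, 0.047, 0], [0, 0, 0]],
    [[0.013, 0.03, 0], [0, 0, 0]],
  ],
  hand=0.5,
)

```text
time_s: 11.05
ee_pos: [0.4731, 0.0119, 0.1341]
ee_rot: [0.001, 0.144, 0.99, 0.0]
force: [-0.0, -0.5, 0.3]
gripper_width: 0.0464
```

Request:
send_rows(
  rows=[
    [[0, 0, 0], [0, 0, 0]],
  ],
)

```text
time_s: 11.18
ee_pos: [0.4733, 0.0116, 0.134]
ee_rot: [0.001, 0.143, 0.99, 0.0]
force: [0.3, -0.8, 0.7]
gripper_width: 0.0464
```

```bash
python3 - <<'E'
from h import *
go([.472,.030,.0022],down(73))
p=cams.camera_params("wrist");im=cams.read_camera("wrist");cv2.imwrite("pics/w5.png",cv2.resize(im,(800,600)));np.save("p5.npy",p,allow_pickle=True)
E
```

```text
t 11.18 at [0.4733 0.0116 0.134 ] shift/row [0.0067 0.0171 0.1318] turn/row [0.0008 0.0021 0.0096]
```

View pics/w5.png

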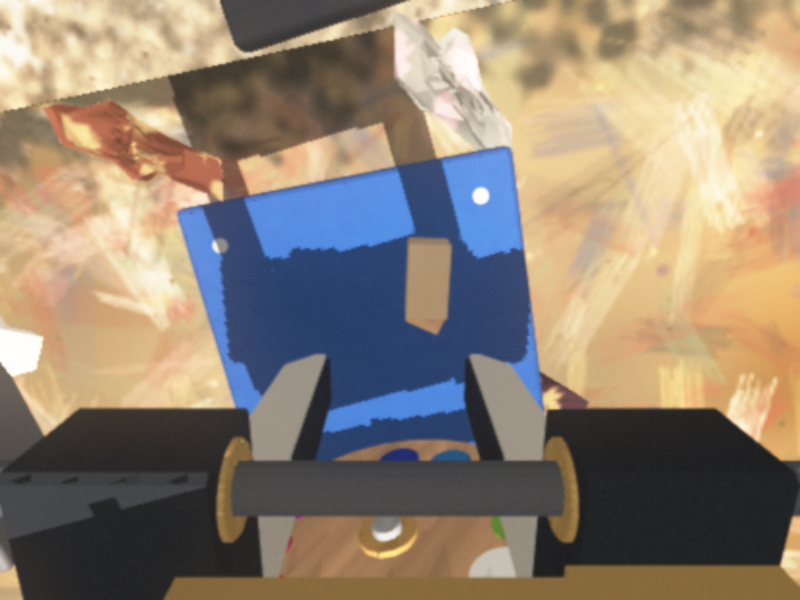

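The pale block stands at about (405–451, 240–322) with its tip at (438,333). The red-brown one is gone from the foot.

```bash
python3 - <<'E'
from h import *
p=np.load("p5.npy",allow_pickle=True).item()
P=np.array([ray("w",np.array(u)*.64,.042,p) for u in[(407,243),(451,244),(446,322),(405,321)]])[:,:2];m=P.mean(0);ax=(P[2]+P[3]-P[0]-P[1])/2
print(m,np.linalg.norm(ax),np.degrees(np.arctan2(ax[1],ax[0])))
go([*m,.0022],down(73))
hub=ray("w",np.array((386,525))*.64,.126,p);print("hub",hub)
E
```

```text
[0.47332716 0.02934933] 0.045078673507679135 -18.02070151492503
t 11.22 at [0.4735 0.0105 0.1338] shift/row [0.0058 0.0179 0.1316] turn/row [0.0004 0.002  0.0087]
hub [ 0.55498753 -0.01773354  0.126     ]
```

Request:
send_rows(
  rows=[
    [[0.006, 0.018, 0.03], [0, 0, 0.008]],
    [[0, 0, 0.045], [0, 0, 0]],
    [[0, 0, 0.04], [0, 0, 0]],
    [[0, 0, 0.016], [0, 0, 0]],
    [[0, 0, 0], [0, 0, 0]],
  ],
)

```text
time_s: 11.85
ee_pos: [0.4727, 0.0284, 0.0017]
ee_rot: [-0.0, 0.149, 0.989, -0.0]
force: [-0.6, 0.4, 0.5]
gripper_width: 0.0465
```

Request:
send_rows(
  rows=[
    [[0, 0, 0], [0, 0, 0]],
    [[0, 0, 0], [0, 0, 0]],
    [[0, 0, 0], [0, 0, 0]],
    [[0, 0, 0], [0, 0, 0]],
  ],
  hand=0,
)

```text
time_s: 12.35
ee_pos: [0.4732, 0.029, 0.0025]
ee_rot: [0.001, 0.148, 0.989, 0.0]
force: [-0.1, -0.2, 5.8]
gripper_width: 0.0238
```

Request:
send_rows(
  rows=[
    [[0, 0, -0.04], [0, 0, 0]],
    [[0, 0, -0.06], [0, 0, 0]],
    [[-0.005, -0.02, -0.03], [0, 0, 0]],
    [[-0.016, -0.045, 0], [0, 0, 0]],
    [[-0.016, -0.045, 0], [0, 0, 0]],
  ],
)

```text
time_s: 12.98
ee_pos: [0.4758, -0.0882, 0.1323]
ee_rot: [0.001, 0.148, 0.989, -0.0]
force: [0.2, 0.3, -0.0]
gripper_width: 0.0233
```

Request:
send_rows(
  rows=[
    [[-0.016, -0.045, 0], [0, 0, -0.05]],
    [[-0.016, -0.045, 0], [0, 0, -0.05]],
    [[-0.016, -0.045, 0], [0, 0, -0.05]],
    [[-0.012, -0.045, 0], [0, 0, -0.05]],
    [[0, 0, 0], [0, 0, 0]],
  ],
)

```text
time_s: 13.6
ee_pos: [0.4942, -0.2781, 0.1312]
ee_rot: [-0.0, 0.05, 0.999, 0.0]
force: [0.1, 0.5, -0.7]
gripper_width: 0.024
```

```bash
python3 -c "
from h import *
print(sense()['gripper_width']);go([.485,-.302,.018],down(84))"
```

```text
0.02402934517680973
t 13.6 at [ 0.4942 -0.2781  0.1312] shift/row [ 0.0067 -0.0246  0.1132] turn/row [ 0.     -0.0007  0.0049]
```

Request:
send_rows(
  rows=[
    [[0.007, -0.025, 0.03], [0, 0, 0]],
    [[0, 0, 0.05], [0, 0, 0]],
    [[0, 0, 0.033], [0, 0, 0]],
    [[0, 0, 0], [0, 0, 0]],
  ],
)

```text
time_s: 14.1
ee_pos: [0.4838, -0.2985, 0.0165]
ee_rot: [-0.002, 0.049, 0.999, 0.001]
force: [0.7, 1.1, 1.2]
gripper_width: 0.0239
```

Request:
send_rows(
  rows=[
    [[0, 0, 0], [0, 0, 0]],
    [[0, 0, 0], [0, 0, 0]],
  ],
  hand=0.42,
)

```text
time_s: 14.35
ee_pos: [0.4859, -0.3004, 0.0205]
ee_rot: [0.001, 0.049, 0.999, -0.001]
force: [0.2, 0.4, -0.5]
gripper_width: 0.0373
```

Request:
send_rows(
  rows=[
    [[0, 0, -0.05], [0, 0, 0]],
    [[0, 0, -0.06], [0, 0, 0]],
    [[0, 0, -0.06], [0, 0, 0]],
    [[0, 0, -0.06], [0, 0, 0.15]],
    [[0, 0, -0.03], [0, 0, 0.15]],
  ],
)

```text
time_s: 14.98
ee_pos: [0.4853, -0.3002, 0.2838]
ee_rot: [0.003, 0.2, 0.98, -0.001]
force: [0.4, -0.5, -1.0]
gripper_width: 0.0389
```

```bash
python3 - <<'E'
from h import *
go([.571,-.019,.28],down(-5.5))
a=cams.read_camera("side");b=cams.read_camera("top")
cv2.imwrite("pics/side2.png",a);cv2.imwrite("pics/top2.png",b)
u=proj("side",[.565,-.019,.126]).astype(int);print(u)
c1=cv2.resize(a[u[1]-50:u[1]+50,u[0]-50:u[0]+50],(600,600),interpolation=cv2.INTER_CUBIC)
c2=cv2.resize(b[170:270,340:440],(200,200));c3=cv2.resize(b[150:250,240:340],(200,200));c4=cv2.resize(a[265:385,220:340],(200,200))
cv2.imwrite("pics/v9.png",np.hstack([c1,np.vstack([c2,c3,c4])]))
E
```

```text
t 14.97 at [ 0.4853 -0.3002  0.2838] shift/row [0.0314 0.2923 0.0033] turn/row [0.0026 0.0055 1.2641]
[256 199]
```

View pics/v9.png

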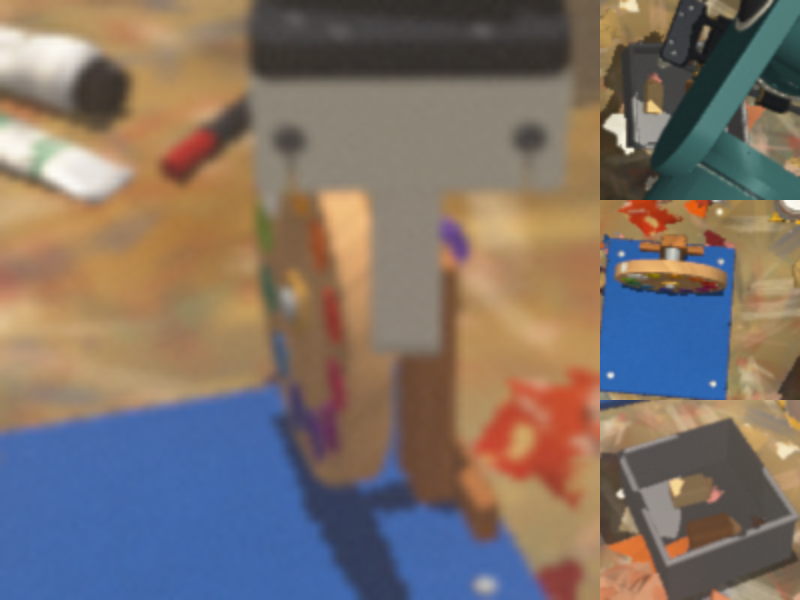

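The top and side crops show both offcuts lying in the bin. In the main crop the wheel face is visible from the side at about x 265–345, with the gripper hanging partly in front.

```bash
cat >> h.py <<'E'
from scipy.optimize import minimize
C0=np.array([.571,-.019,.126]);AX=np.radians(-5.5)
def ring(im,p,c=C0,rs=(.053,.058,.063)):
    "median colour round the dot ring on the front face; index deg clockwise from top as robot sees"
    ex=np.array([np.cos(AX),np.sin(AX),0]);ey=np.array([-np.sin(AX),np.cos(AX),0]);o=[]
    lab=cv2.cvtColor(im.astype(np.float32)/255,cv2.COLOR_BGR2LAB)
    for r in rs:
        a=np.radians(np.arange(360));X=c-.0095*ex+r*(-np.sin(a)[:,None]*ey+np.cos(a)[:,None]*[0,0,1])
        uv=np.array([proj("",x,p) for x in X],np.float32)
        o.append(cv2.remap(lab,uv[:,0:1],uv[:,1:2],cv2.INTER_LINEAR)[:,0])
    return np.mean(o,0)
E
python3 - <<'E'
from h import *
im=cv2.resize(cv2.imread("pics/w1.png"),(512,384),interpolation=cv2.INTER_AREA);p=np.load("p1.npy",allow_pickle=True).item()
r1=ring(im,p);r2=ring(cv2.imread("pics/side2.png"),cams.camera_params("side"))
for a in range(0,360,10): print(a,r1[a].round().astype(int),r2[a].round().astype(int))
E
```

```text
0 [52 21 44] [52  5 18]
10 [49 20 42] [48  9 25]
20 [46  9 23] [43 13 25]
30 [44 36 38] [43 24 33]
40 [43 36 37] [42 21 29]
50 [50 12 25] [45 10 22]
60 [35 45 30] [39 30 25]
70 [33 39 25] [36 28 23]
80 [29  1  1] [40 11 18]
90 [29  2  1] [36 25 13]
100 [28  1  1] [34 28 11]
110 [27  1  0] [36 21  8]
120 [25  1  0] [33 19  2]
130 [ 22  25 -11] [30 22 -5]
140 [46 10 19] [30 20 -7]
150 [ 21  21 -26] [ 30  18 -11]
160 [ 20  22 -29] [ 29  16 -14]
170 [44  9 17] [ 30  13 -10]
180 [ 20  16 -34] [ 30   9 -11]
190 [ 20  16 -33] [ 29  10 -14]
200 [52 11 21] [38  8  0]
210 [ 32  -1 -25] [38  1 -4]
220 [ 34  -2 -25] [39  1 -9]
230 [45  7 19] [43  7 18]
240 [ 32 -20   5] [39 -5 12]
250 [22 -4  1] [39 -6 12]
260 [26  0  0] [44  6 21]
270 [28  1  0] [44 -9 29]
280 [28  1  0] [45 -7 25]
290 [29  0  1] [55  0 14]
300 [41  1  3] [57  1  9]
310 [71  0  7] [56  0  9]
320 [53  9 23] [56  1  9]
330 [60 -1 49] [54  1  9]
340 [63 -1 51] [52  1 10]
350 [51 11 25] [50  3 13]
```

The ring readout works. Dot centres lie at 5°+30°k with white near 305°, so the wheel angle is about −55° so far. Now I'll move above the wheel.

Request:
send_rows(
  rows=[
    [[0.006, 0.059, 0], [0, 0, 0]],
    [[0.006, 0.059, 0], [0, 0, 0]],
    [[0.006, 0.059, 0], [0, 0, 0]],
    [[0.006, 0.059, 0], [0, 0, 0]],
    [[0.006, 0.056, 0], [0, 0, 0]],
  ],
)

```text
time_s: 15.7
ee_pos: [0.5705, -0.0171, 0.2786]
ee_rot: [0.0, 0.197, 0.98, 0.0]
force: [-0.7, -0.3, 0.3]
gripper_width: 0.0395
```

Request:
send_rows(
  rows=[
    [[0, 0, 0], [0, 0, 0.18]],
    [[0, 0, 0], [0, 0, 0.18]],
    [[0, 0, 0], [0, 0, 0.18]],
    [[0, 0, 0], [0, 0, 0.18]],
    [[0, 0, 0], [0, 0, 0.18]],
  ],
  hand=0.5,
)

```text
time_s: 16.32
ee_pos: [0.5702, -0.0191, 0.2784]
ee_rot: [0.0, 0.606, 0.796, -0.0]
force: [-0.4, -0.4, -0.1]
gripper_width: 0.0465
```

Request:
send_rows(
  rows=[
    [[0, 0, 0], [0, 0, 0.18]],
    [[0, 0, 0], [0, 0, 0.18]],
    [[0, 0, 0], [0, 0, 0]],
  ],
)

```text
time_s: 16.7
ee_pos: [0.5702, -0.0192, 0.2785]
ee_rot: [0.0, 0.736, 0.677, -0.0]
force: [0.3, -0.3, -0.1]
gripper_width: 0.0466
```

```bash
cat >> h.py <<'E'
COL=np.array([[72,0,7],[63,-1,51],[52,21,44],[44,36,38],[35,45,30],[30,40,12],[22,28,-8],[20,21,-28],[20,16,-34],[33,-2,-25],[30,-22,5],[40,-25,30]],float)
def tmpl():
    a=(np.arange(360)+15)//30%12;d=np.abs((np.arange(360)+15)%30-15)
    t=np.where((d<10)[:,None],COL[a],np.array([46,10,23.]));return t
def angle(cam="side",im=None,p=None,mask=None):
    im=cams.read_camera(cam) if im is None else im;p=p or cams.camera_params(cam)
    r=cv2.blur(np.vstack([ring(im,p)]*3),(1,9))[360:720];T=cv2.blur(np.vstack([tmpl()]*3),(1,25 if cam=="side" else 9))[360:720]
    w=np.ones(360) if mask is None else mask
    z=lambda x:(x-np.average(x,0,w))/x.std(0)
    sc=np.array([np.sum(w[:,None]*z(r)*np.roll(z(T),k,0))/w.sum()/3 for k in range(360)]);k=int(sc.argmax())
    return k if k<180 else k-360,sc.max().round(3),[(int(j),sc[j].round(2)) for j in((k-5)%360,(k+5)%360)]
E
python3 - <<'E'
from h import *
go([.571,-.019,.156],down(-5.5))
im=cv2.resize(cv2.imread("pics/w1.png"),(512,384),interpolation=cv2.INTER_AREA);p=np.load("p1.npy",allow_pickle=True).item()
print(angle("w",im,p),angle("side",cv2.imread("pics/side2.png")),angle())
print(sense()["force"])
E
```

```text
t 16.7 at [ 0.5702 -0.0192  0.2785] shift/row [0.0002 0.0007 0.1225] turn/row [0.     0.     0.0113]
(-55, np.float64(0.81), [(300, np.float64(0.7)), (310, np.float64(0.74))]) (-55, np.float64(0.914), [(300, np.float64(0.9)), (310, np.float64(0.9))]) (-56, np.float64(0.954), [(299, np.float64(0.94)), (309, np.float64(0.93))])
[0.79198012 0.30671686 0.19789766]
```

Request:
send_rows(
  rows=[
    [[0.027, 0, 0.0025], [0, -0.18, 0.011]],
    [[0.027, 0, 0.0025], [0, -0.18, 0]],
    [[0.027, 0, 0.0025], [0, -0.18, 0]],
    [[0, 0, 0], [0, 0, 0]],
  ],
)

```text
time_s: 17.25
ee_pos: [0.5773, 0.0613, 0.2537]
ee_rot: [0.179, 0.71, 0.651, -0.2]
force: [0.0, 0.2, -0.1]
gripper_width: 0.0467
```

```bash
cat >> h.py <<'E'
def wh(alpha,r):
    "target pose on the wheel: tilt alpha (rad, + to robot's right), TCP radius r"
    R=down(-5.5)*Ro.from_rotvec([0,alpha,0]);go(C0-R.apply([0,0,r]),R)
def tilt():
    return np.degrees((down(-5.5).inv()*quat(sense())).as_rotvec())
E
python3 -c "
from h import *
wh(-.54,.03);print(tilt())"
```

```text
t 17.25 at [0.5773 0.0613 0.2537] shift/row [-0.003   0.0016  0.121 ] turn/row [-0.0014  0.004   0.01  ]
[  0.23298524 -31.16974697  -0.53559325]
```

Request:
send_rows(
  rows=[
    [[-0.003, 0.0015, 0.035], [0, 0, 0.01]],
    [[0, 0, 0.035], [0, 0, 0]],
    [[0, 0, 0.035], [0, 0, 0]],
    [[0, 0, 0.016], [0, 0, 0]],
  ],
)

```text
time_s: 17.75
ee_pos: [0.5725, -0.0081, 0.1538]
ee_rot: [0.18, 0.717, 0.644, -0.197]
force: [-0.3, -0.8, -0.4]
gripper_width: 0.0464
```

Request:
send_rows(
  rows=[
    [[0, 0, 0], [0, 0, 0]],
    [[0, 0, 0], [0, 0, 0]],
    [[0, 0, 0], [0, 0, 0]],
    [[0, 0, 0], [0, 0, 0]],
    [[0, 0, 0], [0, 0, 0]],
  ],
  hand=0,
  squeeze=40,
)

```text
time_s: 18.38
ee_pos: [0.5709, -0.0058, 0.1557]
ee_rot: [0.179, 0.717, 0.644, -0.198]
force: [-25.3, 6.5, 12.5]
gripper_width: 0.0179
```

```bash
python3 -c "
from h import *
wh(-.54,.03);print(tilt(),angle())"
```

```text
t 18.38 at [ 0.5709 -0.0058  0.1557] shift/row [0.004  0.0013 0.0022] turn/row [-0.0047 -0.     -0.0111]
[  0.09054665 -30.93846412   0.69489555] (-55, np.float64(0.957), [(300, np.float64(0.94)), (310, np.float64(0.94))])
```

Request:
send_rows(
  rows=[
    [[0, -0.0015, 0], [0, 0, 0]],
    [[0, 0, 0], [0, 0, 0]],
  ],
)

```text
time_s: 18.68
ee_pos: [0.5709, -0.0058, 0.1557]
ee_rot: [0.18, 0.717, 0.644, -0.197]
force: [-9.9, 4.3, 6.6]
gripper_width: 0.0176
```

Request:
send_rows(
  rows=[
    [[0, -0.001, 0], [0, 0, 0]],
    [[-0.0054, 0, 0.0005], [0, 0.18, 0]],
    [[-0.0054, 0, 0.0005], [0, 0.18, 0]],
    [[-0.0054, 0, 0.0005], [0, 0.18, 0]],
  ],
)

```text
time_s: 19.18
ee_pos: [0.5694, -0.0211, 0.1579]
ee_rot: [0.001, 0.743, 0.669, 0.005]
force: [12.0, 3.6, -51.8]
gripper_width: 0.0177
```

Request:
send_rows(
  rows=[
    [[-0.0054, 0, 0.0005], [0, 0.18, 0]],
    [[-0.0054, 0, 0.0005], [0, 0.18, 0]],
    [[-0.0054, 0, 0.0005], [0, 0.18, 0]],
  ],
)

```text
time_s: 19.55
ee_pos: [0.5679, -0.0368, 0.1531]
ee_rot: [-0.178, 0.716, 0.644, 0.203]
force: [20.3, 28.8, -48.1]
gripper_width: 0.0179
```

Request:
send_rows(
  rows=[
    [[-0.0054, 0, 0.0005], [0, 0.18, 0]],
    [[-0.0054, 0, 0.0005], [0, 0.18, 0]],
    [[-0.0054, 0, 0.0005], [0, 0.18, 0]],
    [[0, 0, 0], [0, 0, 0]],
  ],
)

```text
time_s: 20.05
ee_pos: [0.5667, -0.0486, 0.1405]
ee_rot: [-0.344, 0.637, 0.572, 0.386]
force: [12.6, 17.3, -7.7]
gripper_width: 0.0177
```

```bash
python3 -c "
from h import *
wh(1.08,.03);print(tilt(),angle(),sense()['joint_positions'],sense()['force'])"
```

```text
t 20.05 at [ 0.5667 -0.0486  0.1405] shift/row [0.0013 0.0014 0.0032] turn/row [ 0.0136 -0.0059 -0.0033]
[-0.60066747 62.21856934  0.58837285] (32, np.float64(0.498), [(27, np.float64(0.48)), (37, np.float64(0.48))]) [-0.59967839  0.1738798   1.75958201  0.92639945  1.79416806 -0.56663475] [ 11.3486155   12.83268475 -10.27454462]
```

Request:
send_rows(
  rows=[
    [[0, 0, 0], [0, 0, 0]],
    [[0, 0, 0], [0, 0, 0]],
    [[0, 0, 0], [0, 0, 0]],
    [[0, 0, 0], [0, 0, 0]],
  ],
  hand=0.5,
)

```text
time_s: 20.6
ee_pos: [0.5661, -0.0483, 0.1431]
ee_rot: [-0.342, 0.637, 0.575, 0.384]
force: [0.5, -0.2, -0.7]
gripper_width: 0.0459
```

Request:
send_rows(
  rows=[
    [[0, 0, -0.05], [0, 0, 0]],
    [[0, 0, -0.03], [0, 0, 0]],
    [[0, 0, 0], [0, 0, 0]],
    [[0, 0, 0], [0, 0, 0]],
    [[0, 0, 0], [0, 0, 0]],
  ],
)

```text
time_s: 21.22
ee_pos: [0.5582, -0.1175, 0.1801]
ee_rot: [-0.342, 0.637, 0.575, 0.384]
force: [1.1, -0.9, -0.2]
gripper_width: 0.0462
```

```bash
sed -i 's/^C0=np.array(.*;AX/C0=np.array([.5695,-.0205,.126]);AX/' h.py; python3 -c "
from h import *
print(sense()['time_s'],tilt(),angle());wh(1.08,.032)"
```

```text
21.225 [-0.5800928  61.90530245  0.33837968] (-22, np.float64(0.247), [(333, np.float64(0.24)), (343, np.float64(0.24))])
t 21.27 at [ 0.5583 -0.1176  0.1802] shift/row [-0.0018  0.001   0.0797] turn/row [ 0.0112 -0.0004  0.0003]
```

Request:
send_rows(
  rows=[
    [[0, 0, 0], [0, 0, 0]],
    [[0, 0, 0], [0, 0, 0]],
    [[0, 0, 0], [0, 0, 0]],
    [[0, 0, 0], [0, 0, 0]],
    [[0, 0, 0], [0, 0, 0]],
  ],
)

```text
time_s: 21.9
ee_pos: [0.5584, -0.1185, 0.1806]
ee_rot: [-0.342, 0.637, 0.575, 0.384]
force: [0.4, 0.3, -0.7]
gripper_width: 0.0465
```

```bash
python3 -c "
from h import *
print(sense()['time_s'],angle())"
```

```text
21.9 (-21, np.float64(0.239), [(334, np.float64(0.24)), (344, np.float64(0.24))])
```

Request:
send_rows(
  rows=[
    [[0.02, 0, 0.0018], [0, -0.18, 0]],
    [[0.02, 0, 0.0018], [0, -0.18, 0]],
    [[0.02, 0, 0.0018], [0, -0.18, 0]],
  ],
)

```text
time_s: 22.32
ee_pos: [0.5627, -0.078, 0.2251]
ee_rot: [-0.173, 0.717, 0.645, 0.199]
force: [1.2, -0.3, 0.2]
gripper_width: 0.0465
```

Request:
send_rows(
  rows=[
    [[0.02, 0, 0.0018], [0, -0.18, 0]],
    [[0.02, 0, 0.0018], [0, -0.18, 0]],
    [[0.02, 0, 0.0018], [0, -0.18, 0]],
    [[0, 0, 0], [0, 0, 0]],
  ],
)

```text
time_s: 22.82
ee_pos: [0.5687, -0.0166, 0.2406]
ee_rot: [0.003, 0.742, 0.671, 0.002]
force: [-0.1, -1.5, 0.1]
gripper_width: 0.0463
```

```bash
python3 -c "
from h import *
print(sense()['time_s'],tilt(),angle(),angle());wh(0,.1)
cv2.imwrite('pics/side3.png',cams.read_camera('side'))"
```

```text
22.825 [-0.43823507 -0.08863859  0.24556451] (-56, np.float64(0.952), [(299, np.float64(0.93)), (309, np.float64(0.94))]) (-56, np.float64(0.952), [(299, np.float64(0.93)), (309, np.float64(0.93))])
t 22.93 at [ 0.5684 -0.0197  0.2396] shift/row [-0.0007  0.0011  0.0136] turn/row [ 0.0057 -0.0014 -0.0088]
```

Request:
send_rows(
  rows=[
    [[-0.021, 0.001, 0.0018], [0.005, 0.18, -0.008]],
    [[-0.0203, 0, 0.0018], [0, 0.18, 0]],
    [[-0.0203, 0, 0.0018], [0, 0.18, 0]],
    [[-0.0203, 0, 0.0018], [0, 0.18, 0]],
    [[0, 0, 0], [0, 0, 0]],
  ],
)

```text
time_s: 23.6
ee_pos: [0.5608, -0.1, 0.2083]
ee_rot: [-0.238, 0.695, 0.625, 0.263]
force: [0.3, -0.5, -0.3]
gripper_width: 0.0465
```

```bash
python3 -c "
from h import *
wh(.72,.032)"
```

```text
t 23.6 at [ 0.5608 -0.1     0.2083] shift/row [0.0054 0.0006 0.0826] turn/row [ 0.0044 -0.0057 -0.0093]
```

Request:
send_rows(
  rows=[
    [[0.005, 0.0005, 0.035], [0.004, 0, -0.009]],
    [[0, 0, 0.035], [0, 0, 0]],
    [[0, 0, 0.0125], [0, 0, 0]],
    [[0, 0, 0], [0, 0, 0]],
  ],
)

```text
time_s: 24.1
ee_pos: [0.5681, -0.038, 0.1534]
ee_rot: [-0.236, 0.69, 0.632, 0.261]
force: [0.3, -0.9, 1.2]
gripper_width: 0.0466
```

```bash
python3 -c "
from h import *
wh(.72,.032)"
```

```text
t 24.1 at [ 0.5681 -0.038   0.1534] shift/row [-0.0048 -0.0003  0.0002] turn/row [-0.001   0.0002  0.0089]
```

Request:
send_rows(
  rows=[
    [[0, 0, 0], [0, 0, 0]],
    [[0, 0, 0], [0, 0, 0]],
    [[0, 0, 0], [0, 0, 0]],
    [[0, 0, 0], [0, 0, 0]],
  ],
  hand=0,
)

```text
time_s: 24.6
ee_pos: [0.5675, -0.0381, 0.1533]
ee_rot: [-0.237, 0.69, 0.633, 0.261]
force: [-9.3, -3.2, 6.2]
gripper_width: 0.0177
```

Request:
send_rows(
  rows=[
    [[0, -0.0005, 0], [0, 0, 0]],
    [[0.0057, 0, 0.0014], [0, -0.18, 0]],
    [[0.0057, 0, 0.0014], [0, -0.18, 0]],
    [[0.0057, 0, 0.0014], [0, -0.18, 0]],
  ],
)

```text
time_s: 25.1
ee_pos: [0.5692, -0.0224, 0.158]
ee_rot: [-0.056, 0.735, 0.672, 0.066]
force: [4.1, -1.4, -36.2]
gripper_width: 0.0179
```

Request:
send_rows(
  rows=[
    [[0.0057, 0, 0.0014], [0, -0.18, 0]],
    [[0.0057, 0, 0.0014], [0, -0.18, 0]],
    [[0.0057, 0, 0.0014], [0, -0.18, 0]],
  ],
)

```text
time_s: 25.48
ee_pos: [0.5712, -0.0052, 0.155]
ee_rot: [0.126, 0.726, 0.663, -0.132]
force: [2.4, -22.4, -30.3]
gripper_width: 0.0177
```

Request:
send_rows(
  rows=[
    [[0.0057, 0, 0.0014], [0, -0.18, 0]],
    [[0.0057, 0, 0.0014], [0, -0.18, 0]],
    [[0.0057, 0, 0.0014], [0, -0.18, 0]],
    [[0, 0, 0], [0, 0, 0]],
  ],
)

```text
time_s: 25.98
ee_pos: [0.5727, 0.0092, 0.1402]
ee_rot: [0.297, 0.663, 0.608, -0.321]
force: [8.8, -5.5, 0.8]
gripper_width: 0.0175
```

```bash
python3 -c "
from h import *
wh(-.9,.032);print(tilt(),angle())"
```

```text
t 25.98 at [0.5727 0.0092 0.1402] shift/row [-0.0074 -0.0004  0.0003] turn/row [0.0115 0.0052 0.0038]
[ -0.51402436 -51.86400093  -0.5011169 ] (-150, np.float64(0.908), [(205, np.float64(0.89)), (215, np.float64(0.88))])
```

Request:
send_rows(
  rows=[
    [[0, 0, 0], [0, 0, 0]],
    [[0, 0, 0], [0, 0, 0]],
    [[0, 0, 0], [0, 0, 0]],
    [[0, 0, 0], [0, 0, 0]],
    [[0, 0, 0], [0, 0, 0]],
  ],
  hand=0.5,
)

```text
time_s: 26.65
ee_pos: [0.5717, 0.0079, 0.1417]
ee_rot: [0.295, 0.665, 0.607, -0.319]
force: [0.3, 0.8, -0.3]
gripper_width: 0.0465
```

Request:
send_rows(
  rows=[
    [[0, 0, -0.04], [0, 0, 0]],
    [[0, 0, -0.04], [0, 0, 0]],
    [[0, 0, 0], [0, 0, 0]],
    [[0, 0, 0], [0, 0, 0]],
    [[0, 0, 0], [0, 0, 0]],
  ],
)

```text
time_s: 27.28
ee_pos: [0.5767, 0.0696, 0.1906]
ee_rot: [0.295, 0.665, 0.607, -0.32]
force: [0.5, -0.6, -0.2]
gripper_width: 0.0463
```

```bash
python3 -c "
from h import *
print(angle())"
```

```text
(-118, np.float64(0.972), [(237, np.float64(0.95)), (247, np.float64(0.95))])
```

Request:
send_rows(
  rows=[
    [[0, 0, 0], [0, 0, 0]],
    [[0, 0, 0], [0, 0, 0]],
    [[0, 0, 0], [0, 0, 0]],
    [[0, 0, 0], [0, 0, 0]],
    [[0, 0, 0], [0, 0, 0]],
  ],
)

```text
time_s: 27.95
ee_pos: [0.577, 0.0704, 0.1914]
ee_rot: [0.295, 0.665, 0.607, -0.319]
force: [0.3, 0.6, -0.7]
gripper_width: 0.0459
```

Request:
send_rows(
  rows=[
    [[0, 0, 0], [0, 0, 0]],
    [[0, 0, 0], [0, 0, 0]],
    [[0, 0, 0], [0, 0, 0]],
    [[0, 0, 0], [0, 0, 0]],
  ],
)

```text
time_s: 28.45
ee_pos: [0.577, 0.0704, 0.1914]
ee_rot: [0.295, 0.665, 0.607, -0.319]
force: [-0.3, 0.6, 0.1]
gripper_width: 0.0465
```

```bash
python3 -c "
from h import *
print(sense()['time_s'],angle(),angle());wh(-.9,.112)"
```

```text
28.45 (-118, np.float64(0.972), [(237, np.float64(0.95)), (247, np.float64(0.95))]) (-118, np.float64(0.972), [(237, np.float64(0.95)), (247, np.float64(0.95))])
t 28.55 at [0.5771 0.0704 0.1914] shift/row [-0.0055  0.0012  0.0001] turn/row [0.0087 0.     0.0007]
```

The wheel stopped at −56° from one side and −118° from the other. The heavy side is therefore down at −87°, with a stick angle of 31°, which fits the stated 23–33°. Next I'll regrip and turn +31°.

Request:
send_rows(
  rows=[
    [[-0.0255, 0.001, 0.0018], [0.008, 0.18, 0]],
    [[-0.02, 0, 0.0018], [0, 0.18, 0]],
    [[-0.02, 0, 0.0018], [0, 0.18, 0]],
    [[0, 0, 0], [0, 0, 0]],
    [[0, 0, 0], [0, 0, 0]],
  ],
)

```text
time_s: 29.18
ee_pos: [0.573, 0.0188, 0.2304]
ee_rot: [0.12, 0.728, 0.662, -0.133]
force: [-0.2, -0.3, 0.1]
gripper_width: 0.0464
```

```bash
python3 -c "
from h import *
wh(-.36,.032);print(angle())"
```

```text
t 29.18 at [0.573  0.0188 0.2304] shift/row [-0.      0.0004  0.0796] turn/row [-0.001   0.0015  0.0013]
(-118, np.float64(0.973), [(237, np.float64(0.95)), (247, np.float64(0.95))])
```

Request:
send_rows(
  rows=[
    [[0, 0, 0.035], [0, 0, 0]],
    [[0, 0, 0.03], [0, 0, 0]],
    [[0, 0, 0.015], [0, 0, 0]],
    [[0, 0, 0], [0, 0, 0]],
  ],
)

```text
time_s: 29.72
ee_pos: [0.5702, -0.0086, 0.1548]
ee_rot: [0.12, 0.727, 0.662, -0.134]
force: [0.9, -0.4, 0.7]
gripper_width: 0.0466
```

Request:
send_rows(
  rows=[
    [[0, 0, 0], [0, 0, 0]],
    [[0, 0, 0], [0, 0, 0]],
    [[0, 0, 0], [0, 0, 0]],
    [[0, 0, 0], [0, 0, 0]],
    [[0, 0, 0], [0, 0, 0]],
  ],
  hand=0,
)

```text
time_s: 30.35
ee_pos: [0.5706, -0.009, 0.1564]
ee_rot: [0.12, 0.728, 0.662, -0.132]
force: [-1.7, 2.6, 5.4]
gripper_width: 0.0175
```

```bash
python3 -c "
from h import *
wh(-.36,.032);print(angle(),sense()['force'])"
```

```text
t 30.35 at [ 0.5706 -0.009   0.1564] shift/row [-0.0001  0.0001  0.0005] turn/row [ 0.0003 -0.0002  0.0014]
(-117, np.float64(0.915), [(238, np.float64(0.9)), (248, np.float64(0.89))]) [-2.43974178  2.22470049  5.32471211]
```

Centred with small forces. Turning +0.53 rad in slow rows.

Request:
send_rows(
  rows=[
    [[-0.0042, 0, 0.0003], [0, 0.13, 0]],
    [[-0.0042, 0, 0.0003], [0, 0.13, 0]],
    [[-0.0042, 0, 0.0003], [0, 0.13, 0]],
    [[-0.0042, 0, 0.0003], [0, 0.13, 0]],
    [[0, 0, 0], [0, 0, 0]],
  ],
)

```text
time_s: 31.02
ee_pos: [0.5686, -0.0268, 0.1571]
ee_rot: [-0.055, 0.738, 0.67, 0.059]
force: [-1.1, 6.2, 0.2]
gripper_width: 0.0176
```

Request:
send_rows(
  rows=[
    [[0, 0, 0], [0, 0, 0]],
    [[0, 0, 0], [0, 0, 0]],
    [[0, 0, 0], [0, 0, 0]],
  ],
)

```text
time_s: 31.4
ee_pos: [0.5688, -0.0257, 0.1573]
ee_rot: [-0.053, 0.737, 0.671, 0.058]
force: [-3.6, -4.6, -1.0]
gripper_width: 0.0175
```

```bash
python3 -c "
from h import *
wh(.18,.032);print(tilt(),angle(),sense()['force'],sense()['gripper_width'])
a=cams.read_camera('side');b=cams.read_camera('top')
u=proj('side',C0).astype(int)
c1=cv2.resize(a[u[1]-50:u[1]+50,u[0]-50:u[0]+50],(500,500),interpolation=cv2.INTER_CUBIC)
c2=cv2.resize(a[270:380,225:335],(250,250));c3=cv2.resize(b[180:260,330:430],(250,250))
cv2.imwrite('pics/v10.png',np.hstack([c1,np.vstack([c2,c3])]))"
```

```text
t 31.4 at [ 0.5688 -0.0257  0.1573] shift/row [-0.0005  0.0002 -0.0002] turn/row [-0.0015  0.0229  0.0019]
[ 0.07604159  8.99964256 -0.11730344] (-88, np.float64(0.852), [(267, np.float64(0.83)), (277, np.float64(0.84))]) [-2.88445668 -4.64056672  0.1295069 ] 0.017707561129594485
```

View pics/v10.png

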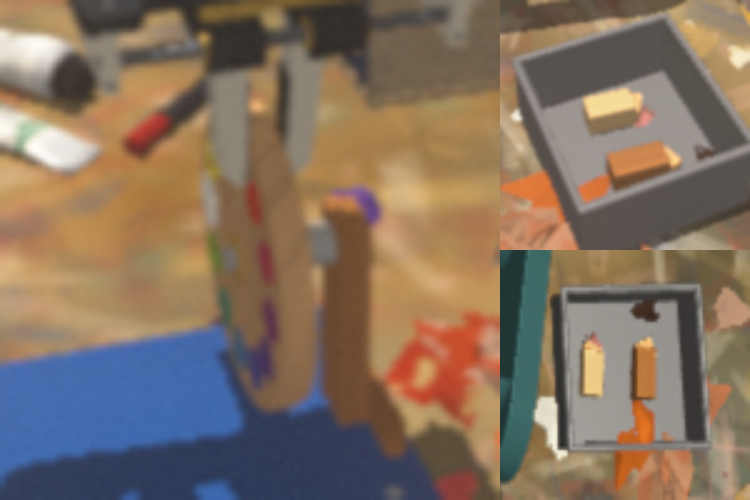

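The picture shows both offcuts on the bin floor and the wheel gripped at its top, with the white dot at the robot's left (210,195). The tool and camera angles agree at −88°, so I'll trim +1° and hold.

Request:
send_rows(
  rows=[
    [[-0.0007, 0, 0], [0, 0.022, 0]],
    [[0, 0, 0], [0, 0, 0]],
    [[0, 0, 0], [0, 0, 0]],
    [[0, 0, 0], [0, 0, 0]],
  ],
)

```text
time_s: 32.05
ee_pos: [0.5687, -0.0265, 0.1572]
ee_rot: [-0.061, 0.737, 0.67, 0.066]
force: [-3.4, -3.1, -0.9]
gripper_width: 0.0179
```

```bash
python3 -c "
from h import *
from bench import job
s=sense();print(tilt(),angle(),s['force'],s['gripper_width'],np.abs(s['dq']).max())
print(job.hand_in())"
```

```text
[ 0.08204126 10.30554059 -0.105077  ] (-86, np.float64(0.855), [(269, np.float64(0.84)), (279, np.float64(0.83))]) [-3.37357101 -3.11335392 -0.92858526] 0.017916970279877743 0.0009551624386407892
the job is handed in; nothing more can be done
None
```

I put both offcuts in the grey bin and turned the wheel so its heavy side hangs straight down. I handed the job in at 32 s of the 72 s allowed, still gripping the wheel with the squeeze set to 40 N.

- **Offcuts:** both were let go, and the last side and top pictures show them lying on the bin floor. The first pinch on the red-brown one closed on air. The real fingertips turned out to be about 20 mm above the stated tool point, so I went lower and it held.
- **Heavy side:** let go from either side, the wheel stopped at −56° and at −118°. The midpoint puts the heavy side down at −87°, with a stick angle of 31°, inside the stated 23–33°.
- **Last checks:** the side camera reads −86° and the tool's own turn gives about −87°, a 1° difference. The jaws hold the 18 mm rim, the arm is still, and the wrist force is under 5 N.
- **Forces:** the wrist saw about 60 N at worst during the first turn of the wheel, because my turning centre was a few millimetres off. That is well under the 120 N limit. The 40 N limit on the arm or gripper body is not measured separately, but as far as I could tell only the finger pads touched the wheel.
- **Tube and jar:** I never moved near them, but I took no closing picture of the jar.

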